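Make up two model-building kits

ROBOT

A 7-joint arm with a two-finger parallel gripper is mounted at the origin on the work surface. World frame = base frame: x ahead of the robot, y to its left, z up, the work surface at z = 0. Lengths are in m, angles in rad, forces in N, time in s.
With the tool pointing down it reaches from about 0.4 to 0.85 m from the base axis. Payload 10.4 kg.
Tool frame: the origin (TCP) lies midway between the tips of the shut fingers; the grasp point (between the pads) lies 19 mm behind it; z points along the fingers, y is the line along which they close (so a half turn about z gives the same grasp; the last joint's range is limited). The gripper opens to 85 mm and grips with 20 to 120 N. Pads are 22 mm wide; open, the fingers measure 114 mm over their backs; the gripper's body (76 mm by 85 mm) begins 54 mm behind the grasp point. The pads swing forward as they close: fully open they stand 13 mm farther back than shut.
Start: joints at [-1.37, 0.332, -0.065, 1.46, 0.022, 1.35, -0.088], TCP at [0.139, 0.609, 0.231] pointing down, gripper open.
Joint ranges: [-2.6, 2.6], [-0.5, 2.12], [-1.47, 1.34], [0.16, 2.42], [-1.27, 4.41], [0.06, 2.06], [-2.6, 2.6]. Speed limits (rad/s): [2.22, 2.22, 2.79, 2.79, 3.14, 3.14, 3.14].

INTERFACE

Orientations are given as a unit quaternion [x, y, z, w].
In Python, from workcell import get_obs, camera, camera_params, hand_in gives the robot as it stands.
- The arm moves only by the tool carry_out, never from a script. Its argument "commands" is a list that holds one entry, the list of rows, each a list of 6 numbers: the shift along the tool's x, y, z in units of 40 mm (1.0 is 40 mm), then the turn, a rotation vector about the tool's x, y, z in units of 6 degrees (1.0 is 6 degrees). In form: [[[x, y, z, ax, ay, az], ...]]. A call has 1 to 20 rows; each row shifts and turns the commanded pose from where the row before left it, along the tool's axes as they then stand; what a row does not reach is not made up. A row lasts 1/12 s, in which the tool goes at most 41.7 mm and 7.16 degrees, less where a joint would pass 70% of its speed; a pose out of reach is approached as far as the arm can. A call is refused whole if a number of a shift passes 1 or a number of a turn 1, either way. A call with a gripper value outside its range is refused whole. "hand" is the closure, from -1 (fully open) to 1 (shut), set as the call begins (left out, the last holds). The fingers move at their own pace and stop on an object; "force" is the grip in N (left out, the last holds). Time passes only in rows, so rows that do not move let the fingers close. It gives the time, the measured TCP pose, the force, the opening and the grip force at its end, in the units of the state.
- get_obs(): the state, without advancing time (a new reading comes with each control period).
- camera(name): name is "scene" or "top" or "wrist"; returns the picture (420x560x3 uint8, red, green, blue); there is no depth.
- camera_params(name): a dict with "mtx" (3x3 intrinsics, pixels), "k1" (the pictures are not rectified: a ray, as slopes to the right and down, at radius r is drawn at 1 + k1 r^2 times it, then the intrinsics apply), "R" (3x3) and "t" (3): a world point X has camera coordinates R X + t. Camera axes: x right, y down, z forward; pixel columns grow to the right and rows downward; lengths in m; the calibration is good to about 2 mm. A picture is of the moment at which its call begins: read the wrist's pose just before it. camera_params takes no time and is no camera call; for the wrist camera it gives the pose at the moment of the call.
- hand_in(): hands the job in; it is judged then, once.
The state is a dict: "clock": time; "joint_pos": joint angles; "joint_velocities": joint speeds; "tau": joint torques, N m; "position": TCP position; "ee_rot": TCP orientation; "ft_force": force on the tool from outside, world axes, zero at the start; "torque": the same for the moment, N m; "grip_width": opening from 0.0 (shut) to 1.0 (fully open); "grasp_force": force on a finger pad.
Only numpy, scipy, OpenCV 4.12 (cv2) and the standard library are available. Lean on these libraries where they do the work, as an engineer would, in place of code of your own. Each camera call takes 0.05 s, during which the arm holds its last target. There are 200 camera calls.

TASK

Make up the two kits for this evening's model-building class: the grey runner, the red paint pot and the green-capped cement bottle go into the black tray, and the white runner with the yellow paint pot into the blue tray. Lay each runner flat in its tray's large bay, and stand each pot and the bottle upright on the floor of a small pocket of its own, setting the glass down gently rather than dropping it. Leave the orange runner and the white and brown pots where they are.

Things in the scene. Friction and masses are not known exactly. Their poses are not given: they have to be found in the camera images.
- black_tray: Shallow black plastic work tray, fixed, 138 x 171 mm (x, y), walls 14 mm high and 3 mm thick, floor 2.5 mm thick; on a 3 mm mat, as all things. Origin: centre of underside. A wall along x splits it: large bay (132 x 102 mm inside) on the -y side, centred at x 0, y -31.5 mm; on the +y side two pockets (64.5 x 60 mm inside), a wall between, centred at x +33.8 and -33.8 mm, y +52.5 mm.
- blue_tray: Shallow blue plastic work tray, fixed, 138 x 171 mm (x, y), walls 14 mm high and 3 mm thick, floor 2.5 mm thick; on a 3 mm mat, as all things. Origin: centre of underside. A wall along x splits it: large bay (132 x 102 mm inside) on the -y side, centred at x 0, y -31.5 mm; on the +y side two pockets (64.5 x 60 mm inside), a wall between, centred at x +33.8 and -33.8 mm, y +52.5 mm.
- grey_runner: Grey plastic model runner lying flat: a frame 110 x 80 mm (x, y) of 5 mm bars with small parts at most 8 mm high, and in its middle a fighter hull with a stepped nose, 24 mm wide (along y), 28 mm high and about 84 mm long along x, to be gripped across its width at the origin, between 9 and 20 mm up. Origin at the centre of the underside, z up. About 35 g.
- white_runner: White plastic model runner lying flat: a frame 110 x 80 mm (x, y) of 5 mm bars with small parts at most 8 mm high, and in its middle a round-shouldered shuttle hull, 24 mm wide (along y), 28 mm high and about 84 mm long along x, to be gripped across its width at the origin, between 9 and 20 mm up. Origin at the centre of the underside, z up. About 35 g.
- orange_runner: Orange plastic model runner lying flat: a frame 110 x 80 mm (x, y) of 5 mm bars with small parts at most 8 mm high, and in its middle a boxy hauler hull, 24 mm wide (along y), 28 mm high and about 84 mm long along x, to be gripped across its width at the origin, between 9 and 20 mm up. Origin at the centre of the underside, z up. About 35 g. Stays where it is.
- red_pot: Closed glass paint pot, red with a red lid: upright cylinder 34 mm diameter, 44 mm high (lid from 29 mm up). Origin at the centre of its underside, z up. About 60 g.
- yellow_pot: Closed glass paint pot, yellow with a yellow lid: upright cylinder 34 mm diameter, 44 mm high (lid from 29 mm up). Origin at the centre of its underside, z up. About 60 g.
- white_pot: Closed glass paint pot, white with a white lid: upright cylinder 34 mm diameter, 44 mm high (lid from 29 mm up). Origin at the centre of its underside, z up. About 60 g. Stays where it is.
- brown_pot: Closed glass paint pot, dark brown with a dark brown lid: upright cylinder 34 mm diameter, 44 mm high (lid from 29 mm up). Origin at the centre of its underside, z up. About 60 g. Stays where it is.
- cement: Bottle of plastic cement: square amber glass body 36 x 36 mm and 36 mm high, on it a round green screw cap 24 mm in diameter from 39 to 64 mm up. Origin at the centre of its underside, z up, x and y square to its sides. About 90 g.
Mind the look-alikes: they are no part of the job. Of the things that look like the cement, the smaller one is meant.

How it is judged:
By the outcome, as a careful person would: the job done as asked, in the order asked, and still so for the second after the job is handed in, with the robot touching nothing.
It also fails if it takes over 134 s, if anything falls off the work surface, if the arm or the gripper's body presses on something with over 40 N, if the wrist force passes 120 N, or if a joint passes its speed limit or range.

## Working session

There is one attempt and no reset: what is moved stays moved. The work goes in short steps, Python scripts to look and compute and a tool call to move; the robot and the scene stay as the last step left them, time stands still between calls to the robot, and variables do not carry over. Pictures are saved under pics/ and viewed, at most 14 in all, crops included, and the job is handed in when it is done.

Besides the shell and the picture viewer there is one more tool, called after ">>>" as a command line: name --argument value ..., lists and objects as JSON in quotes. carry_out: Moves the arm, as the interface text tells. Its arguments: {"type":"object","properties":{"commands":{"type":"array"},"hand":{"type":"number"},"force":{"type":"number"}},"required":["commands"]}

```bash
ls; mkdir -p pics
python3 - <<'E'
from workcell import *
import cv2
o=get_obs();print(o)
for n in("top","scene"):
    cv2.imwrite(f"pics/{n}0.png",camera(n)[:,:,::-1]);p=camera_params(n);print(n,p)
E
```

```text
pics
{'clock': 0.0, 'joint_pos': array([-1.36961466,  0.3329103 , -0.06474539,  1.46094156,  0.02159869,
        1.34988189, -0.08848257]), 'joint_velocities': array([ 3.68201271e-04, -6.23056184e-04,  1.27149890e-04,  1.15766706e-03,
        5.00314417e-04, -1.34723773e-03,  5.70260528e-06]), 'tau': array([-8.28663651e-04, -6.25439215e+01,  4.88731626e-02, -3.91605163e+01,
        1.62505126e-02,  9.75122850e-03, -1.96426674e-05]), 'position': array([0.13859449, 0.6090581 , 0.23049193]), 'ee_rot': array([ 1.11617211e-01,  9.93751013e-01, -7.20523357e-04, -5.60516542e-05]), 'ft_force': array([ 0.36474224, -0.16298277, -0.156721  ]), 'torque': array([ 0.01770226,  0.02557189, -0.00458002]), 'grasp_force': 0.0, 'grip_width': 0.9971529604611244}
top {'mtx': array([[383.73406762,   0.        , 276.67021778],
       [  0.        , 383.73406762, 206.38362358],
       [  0.        ,   0.        ,   1.        ]]), 'k1': -0.02668643070683976, 'R': array([[ 0.00981486, -0.99960166, -0.02646127],
       [-0.98988741, -0.00596763, -0.14172972],
       [ 0.14151535,  0.02758474, -0.98955166]]), 't': array([0.01066866, 0.43606188, 0.84565716])}
scene {'mtx': array([[384.15265733,   0.        , 280.20344027],
       [  0.        , 384.15265733, 204.9642547 ],
       [  0.        ,   0.        ,   1.        ]]), 'k1': -0.08457745473357399, 'R': array([[ 0.07843517,  0.9968958 ,  0.00683243],
       [ 0.75486134, -0.05491258, -0.65358165],
       [-0.65117761,  0.05642133, -0.75682518]]), 't': array([-0.02680216, -0.2898192 ,  1.1560854 ])}
```

View pics/top0.png

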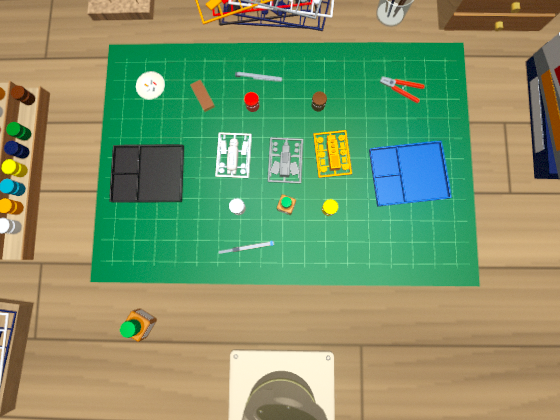

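View pics/scene0.png

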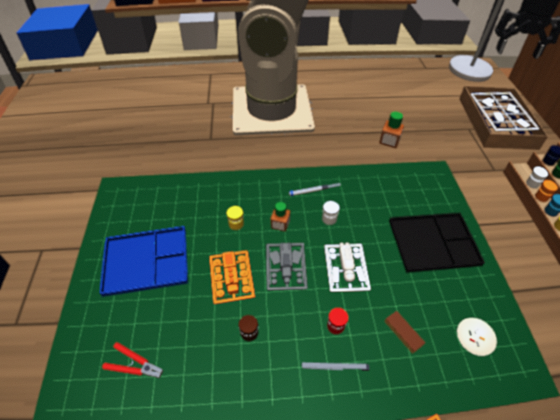

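Top view: trays black (147,173) and blue (410,174), runners white (233,155), grey (285,160) and orange (333,153). Pots are red (251,101), brown (319,101), white (237,206) and yellow (330,207). There are two cement candidates: the bottle on the mat at (286,204) and the one off the mat at (137,325). I'll measure both and crop them.

```bash
cat > h.py <<'E'
import numpy as np, cv2
from workcell import *
from scipy.spatial.transform import Rotation as Ro
def ray(p,uv,z):
    K=p["mtx"];d=np.r_[p["k1"],0,0,0]
    s=cv2.undistortPoints(np.array(uv,float).reshape(-1,1,2),K,d).reshape(-1,2)
    R,t=np.array(p["R"]),np.array(p["t"]);c=-R.T@t
    w=np.c_[s,np.ones(len(s))]@R
    return c+w*((z-c[2])/w[:,2])[:,None]
def hsvmask(im,lo,hi):
    return cv2.inRange(cv2.cvtColor(im,cv2.COLOR_RGB2HSV),np.array(lo),np.array(hi))
def blobs(m,amin):
    return [c for c in cv2.findContours(m,cv2.RETR_EXTERNAL,cv2.CHAIN_APPROX_NONE)[0] if cv2.contourArea(c)>amin]
def rect(p,c,z):
    w=ray(p,c.reshape(-1,2),z)[:,:2].astype(np.float32)*1000
    return cv2.minAreaRect(w)
E
python3 - <<'E'
from h import *
im=cv2.imread("pics/top0.png")[:,:,::-1].copy();p=camera_params("top")
S={"blue":((105,120,60),(125,255,255),.017,800),"black":((0,0,0),(180,255,60),.017,800),
"orange":((8,180,150),(22,255,255),.008,100),"yellow":((26,180,150),(34,255,255),.047,80),"red":((0,200,100),(4,255,255),.047,60),
"grey/white":((0,0,70),(180,70,255),.008,100),"green":((65,200,90),(80,255,255),.067,50),"brown":((0,80,20),(14,255,110),.047,60)}
for k,(lo,hi,z,a) in S.items():
    m=hsvmask(im,lo,hi)
    if k in("grey/white","black"): m=cv2.morphologyEx(m,cv2.MORPH_CLOSE,np.ones((3,3)))
    for c in blobs(m,a):
        b=cv2.boundingRect(c)
        if b[0]<95 or b[1]<45 or b[1]>345 or b[0]>470 or b[2]>200: continue
        print(k,b,np.round(np.r_[rect(p,c,z)[0],rect(p,c,z)[1],rect(p,c,z)[2]],1),im[int(b[1]+b[3]/2),int(b[0]+b[2]/2)])
sc=cv2.imread("pics/scene0.png")
a=cv2.resize(im[180:350,110:310,::-1],None,fx=3,fy=3)[:510,:]
b=cv2.resize(sc[100:260,250:430],(200,178))
cv2.imwrite("pics/cem.png",a)
E
```

```text
blue (369, 141, 82, 65) [ 519.9 -294.9  138.7  172.7    6.6] [ 60 145 241]
black (110, 145, 74, 57) [516.9 325.9 135.8 172.8   0.7] [70 66 64]
orange (126, 311, 24, 31) [162.2 336.   51.3  51.9  60. ] [ 0 87 34]
yellow (323, 199, 15, 15) [ 435.3 -105.6   31.3   31.7   89.6] [255 255   0]
red (245, 93, 13, 13) [688.   76.5  30.1  28.3   1. ] [255   0   0]
grey/white (219, 242, 51, 12) [342.5  89.6   9.4 118.5  10.5] [224 230 242]
grey/white (229, 198, 17, 17) [439.1 108.8  40.6  34.9  45.8] [255 255 255]
grey/white (118, 145, 65, 56) [520.7 323.3 161.3 135.1  89.9] [72 70 66]
grey/white (268, 137, 35, 46) [552.3  -3.9  80.  109.9  88. ] [173 177 178]
grey/white (215, 132, 37, 46) [564.6 120.4  81.9 110.6  87.6] [249 251 251]
grey/white (235, 72, 47, 10) [764.5  64.2 115.6  12.6  81.8] [170 178 185]
grey/white (136, 71, 29, 29) [743.6 334.1  74.9  70.9   3.3] [255 255 255]
green (120, 321, 17, 17) [165.2 327.3  33.9  32.9  78. ] [  0 215  93]
green (177, 241, 12, 21) [332.  216.9  43.3  24.2   2.4] [ 27 156  99]
green (178, 220, 16, 20) [379.1 212.4  42.   33.1   2.6] [ 41 159 101]
gre
[... 1513 characters left out ...]
4.140e+01  2.000e-01] [  6 143  86]
green (386, 87, 19, 12) [ 688.2 -248.8   46.6   22.2   55. ] [  4 145  84]
green (305, 81, 19, 17) [703.2 -69.8  41.3  39.   89.9] [ 30 151  91]
green (264, 81, 19, 17) [703.3  24.   41.3  39.1  89.8] [ 21 148  88]
green (223, 81, 20, 17) [703.7 117.1  43.8  39.2  89.8] [ 23 145  86]
green (325, 80, 19, 18) [ 704.4 -115.6   41.5   41.4   90. ] [ 28 147  87]
green (284, 80, 20, 18) [704.5 -22.8  43.7  41.5  89.9] [ 24 148  88]
green (244, 80, 19, 18) [704.4  70.4  41.7  41.6   0.9] [ 23 145  89]
green (325, 62, 19, 17) [ 749.7 -116.2   41.9   39.6   89.9] [ 19 147  85]
green (264, 61, 19, 16) [7.536e+02 2.490e+01 3.740e+01 4.190e+01 4.000e-01] [ 20 143  83]
```

View pics/cem.png

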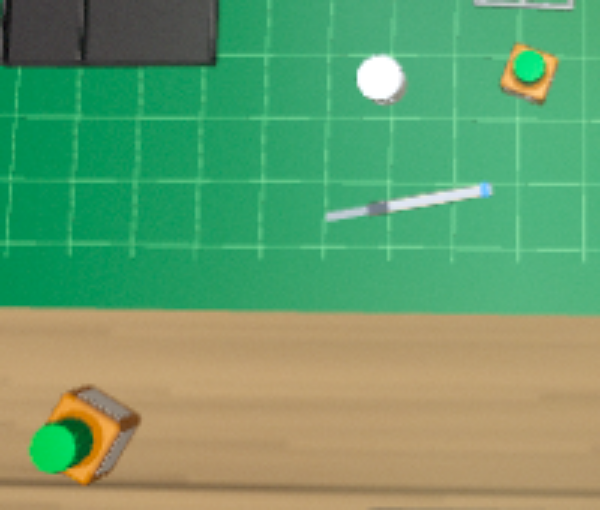

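The cap is about 20–24 mm for the bottle at (286,204) and about 33 mm for the one at (137,325). The smaller one on the mat matches the description, so that is the cement. I'll move over the grey runner next.

>>> carry_out --commands '[[[0, 0, 0, 0, 0, -0.71], [0, 0, 0, 0, 0, -0.71], [0, 0, 0, 0, 0, -0.71], [-0.54, -0.8, 0, 0, 0, 0], [-0.54, -0.8, 0, 0, 0, 0], [-0.54, -0.8, 0, 0, 0, 0], [-0.54, -0.8, 0, 0, 0, 0], [-0.54, -0.8, 0, 0, 0, 0], [-0.54, -0.8, 0, 0, 0, 0], [-0.54, -0.8, 0, 0, 0, 0], [-0.54, -0.8, 0, 0, 0, 0], [-0.54, -0.8, 0, 0, 0, 0], [-0.54, -0.8, 0, 0, 0, 0], [-0.54, -0.8, 0, 0, 0, 0], [-0.54, -0.8, 0, 0, 0, 0], [-0.54, -0.8, 0, 0, 0, 0], [-0.54, -0.8, 0, 0, 0, 0], [-0.54, -0.8, 0, 0, 0, 0], [-0.54, -0.8, 0, 0, 0, 0], [-0.54, -0.8, 0, 0, 0, 0]]]' --hand -1 --force 40

```text
clock: 1.77
position: [0.506, 0.0633, 0.2313]
ee_rot: [0.0, 1.0, 0.0, 0.0]
ft_force: [-0.5, 0.0, -0.2]
grip_width: 1.004
grasp_force: 0.0
```

>>> carry_out --commands '[[[-0.38, -0.56, 0, 0, 0, 0], [-0.38, -0.56, 0, 0, 0, 0], [-0.38, -0.56, 0, 0, 0, 0], [0, 0, 0, 0, 0, 0], [0, 0, 0, 0, 0, 0]]]'

```text
clock: 2.18
position: [0.5511, -0.0036, 0.2308]
ee_rot: [0.002, 1.0, -0.0, -0.0]
ft_force: [-0.5, -0.2, -1.2]
grip_width: 1.001
grasp_force: 0.0
```

Run:
```python
from h import *
o=get_obs();p=camera_params("wrist");im=camera("wrist")
cv2.imwrite("pics/w1.png",im[:,:,::-1]);R=np.array(p["R"]);print(o["position"],o["clock"],-R.T@np.array(p["t"]),R.round(2))
np.save("w1.npy",p)
```

```text
[ 0.55114934 -0.00362991  0.23076472] 2.1833 [ 0.47368359 -0.00296626  0.3732176 ] [[ 0.    1.   -0.  ]
 [ 0.95 -0.    0.3 ]
 [ 0.3  -0.   -0.95]]
```

View pics/w1.png

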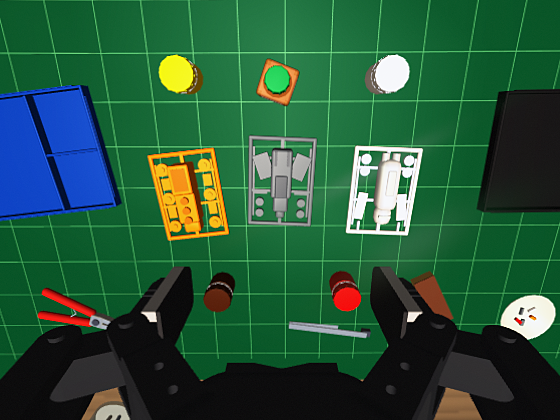

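The wrist view shows the grey runner with its stepped-nose fighter hull at (281,182), and the white shuttle runner at (384,192). The cement is at (277,80), the yellow pot at (177,74) and the red pot at (345,293). I'll measure all of these from this view.

```bash
cat >> h.py <<'E'
def yawrect(p,c,z,longx=True):
    (cx,cy),(a,b),t=rect(p,c,z)
    if longx and a<b: a,b,t=b,a,t-90
    return np.round([cx,cy,a,b,(t+90)%180-90],1)
E
python3 - <<'E'
from h import *
im=cv2.imread("pics/w1.png")[:,:,::-1].copy();p=np.load("w1.npy",allow_pickle=True).item()
def show(k,lo,hi,zs,a):
    m=cv2.morphologyEx(hsvmask(im,lo,hi),cv2.MORPH_CLOSE,np.ones((3,3)))
    for c in blobs(m,a):
        b=cv2.boundingRect(c)
        if b[1]+b[3]>335: continue
        for z in zs: print(k,b,z,yawrect(p,c,z))
show("grey/white",(0,0,75),(180,60,255),(.008,),400)
show("yellow",(26,180,200),(34,255,255),(.047,),200)
show("red",(0,220,200),(4,255,255),(.047,),200)
show("cap",(62,200,130),(80,255,255),(.067,),200)
show("cembody",(5,130,90),(20,255,230),(.039,),200)
show("blue",(105,120,60),(125,255,255),(.017,),500)
E
```

```text
grey/white (346, 145, 77, 91) 0.008 [564.7 119.5 110.3  80.1  -2.5]
grey/white (248, 135, 69, 91) 0.008 [552.2  -4.7 109.1  79.1  -2.5]
grey/white (365, 54, 45, 40) 0.008 [434.  112.2  48.4  37.4 -61.7]
yellow (159, 55, 36, 38) 0.047 [ 435.3 -106.    33.5   33.1  -50.9]
red (38, 313, 52, 14) 0.047 [ 717.6 -276.7   62.3    7.6   78.1]
red (42, 290, 52, 27) 0.047 [ 694.2 -267.2   64.     7.9   58.7]
red (334, 288, 27, 23) 0.047 [689.7  76.2  32.1  31.   89.9]
cap (265, 66, 25, 27) 0.067 [442.4  -7.6  22.2  21.8  82.2]
cembody (204, 289, 26, 22) 0.039 [696.  -85.7  31.3  30.4  38.1]
cembody (414, 276, 39, 44) 0.039 [697.8 187.4  70.4  25.5  30.4]
cembody (173, 155, 32, 74) 0.039 [555.7 -99.2  83.8  24.1  18.3]
cembody (256, 59, 43, 47) 0.039 [442.7  -7.7  35.5  35.2 -20.2]
blue (0, 85, 117, 136) 0.017 [ 518.8 -282.9  148.2  139.1  -83.4]
```

>>> carry_out --commands '[[[-0.03, -0.03, 0, 0, 0, 0.42], [0, 0, 0.8, 0, 0, 0], [0, 0, 0.9, 0, 0, 0], [0, 0, 0.9, 0, 0, 0], [0, 0, 0.9, 0, 0, 0], [0, 0, 0.8, 0, 0, 0], [0, 0, 0.6, 0, 0, 0], [0, 0, 0.4, 0, 0, 0], [0, 0, 0.15, 0, 0, 0], [0, 0, 0, 0, 0, 0], [0, 0, 0, 0, 0, 0], [0, 0, 0, 0, 0, 0]]]'

```text
clock: 3.23
position: [0.5531, -0.0027, 0.0147]
ee_rot: [0.022, 1.0, 0.0, 0.001]
ft_force: [0.2, -0.9, 0.2]
grip_width: 0.998
grasp_force: 0.0
```

>>> carry_out --commands '[[[0, -0.04, 0.04, 0, 0, 0], [0, 0, 0, 0, 0, 0], [0, 0, 0, 0, 0, 0], [0, 0, 0, 0, 0, 0], [0, 0, 0, 0, 0, 0], [0, 0, 0, 0, 0, 0], [0, 0, 0, 0, 0, 0], [0, 0, 0, 0, 0, 0], [0, 0, 0, 0, 0, 0], [0, 0, 0, 0, 0, 0], [0, 0, 0, 0, 0, 0], [0, 0, 0, 0, 0, 0]]]' --hand 1 --force 40

```text
clock: 4.23
position: [0.5525, -0.0048, 0.012]
ee_rot: [0.022, 1.0, 0.0, 0.0]
ft_force: [0.0, 0.7, 6.2]
grip_width: 0.273
grasp_force: 40.6
```

>>> carry_out --commands '[[[0, 0, -0.3, 0, 0, 0], [0, 0, -0.7, 0, 0, 0], [0, 0, -0.9, 0, 0, 0], [0, 0, -0.9, 0, 0, -0.27], [0, 0, -0.2, 0, 0, -0.27], [0.1, 0.6, 0, 0, 0, 0], [0.1, 0.85, 0, 0, 0, 0], [0.1, 0.85, 0, 0, 0, 0], [0.1, 0.85, 0, 0, 0, 0], [0.1, 0.85, 0, 0, 0, 0], [0.1, 0.85, 0, 0, 0, 0], [0.1, 0.85, 0, 0, 0, 0], [0.1, 0.85, 0, 0, 0, 0], [0.08, 0.6, 0, 0, 0, 0], [0, 0.33, 0, 0, 0, 0], [0, 0, 0, 0, 0, 0], [0, 0, 0, 0, 0, 0]]]'

```text
clock: 5.65
position: [0.5136, 0.2932, 0.1316]
ee_rot: [-0.006, 1.0, -0.0, -0.0]
ft_force: [1.5, -0.6, 0.1]
grip_width: 0.272
grasp_force: 39.9
```

Run:
```python
from h import *
o=get_obs();p=camera_params("wrist");im=camera("wrist")
cv2.imwrite("pics/w2.png",im[:,:,::-1]);print(o["position"],o["ee_rot"])
np.save("w2.npy",p)
m=hsvmask(im,(0,0,0),(180,255,50));print(im[100:300:40,150:450:60].tolist())
```

```text
[0.51360237 0.2932107  0.1316218 ] [-6.05936373e-03  9.99981531e-01 -4.70313602e-04 -3.19858845e-05]
[[[40, 139, 79], [48, 148, 87], [43, 143, 82], [33, 130, 71], [25, 122, 64]], [[94, 199, 120], [33, 131, 74], [88, 80, 76], [70, 64, 61], [50, 45, 44]], [[27, 124, 65], [46, 47, 47], [79, 71, 68], [64, 59, 58], [47, 42, 42]], [[22, 117, 59], [145, 146, 146], [199, 200, 198], [183, 184, 182], [43, 39, 39]], [[21, 116, 57], [162, 166, 166], [180, 181, 181], [117, 120, 120], [44, 43, 40]]]
```

View pics/w2.png

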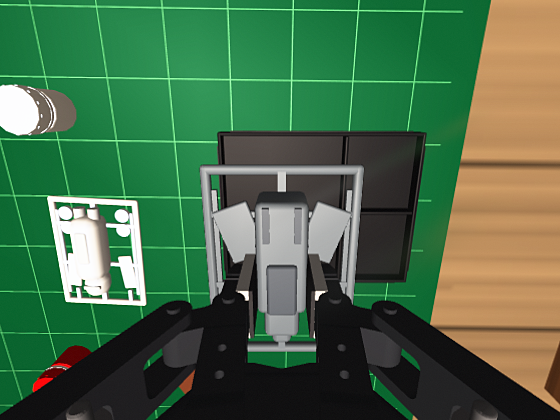

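The grey runner is held level over the black tray. The tray's top corners are at (219,132), (425,132) and (405,282), and its divider starts at (346,134). I'll cast these to check the tray position.

Run:
```python
from h import *
p=np.load("w2.npy",allow_pickle=True).item()
print((ray(p,[(219,132),(425,132),(405,282),(346,134),(346,211),(411,211)],.017)*1000).round(1))
```

```text
[[450.4 241.8  17. ]
 [448.5 409.   17. ]
 [586.1 411.1  17. ]
 [450.8 345.1  17. ]
 [516.4 350.   17. ]
 [515.7 407.   17. ]]
```

>>> carry_out --commands '[[[-0.12, 0.03, 0.4, 0, 0, 0], [0, 0, 0.7, 0, 0, 0], [0, 0, 0.7, 0, 0, 0], [0, 0, 0.5, 0, 0, 0], [0, 0, 0.3, 0, 0, 0], [0, 0, 0.15, 0, 0, 0], [0, 0, 0.1, 0, 0, 0], [0, 0, 0, 0, 0, 0], [0, 0, 0, 0, 0, 0]]]'

```text
clock: 6.45
position: [0.519, 0.2952, 0.0188]
ee_rot: [-0.006, 1.0, 0.0, 0.001]
ft_force: [1.1, -0.8, -0.2]
grip_width: 0.271
grasp_force: 39.9
```

>>> carry_out --commands '[[[0, 0, 0.05, 0, 0, 0], [0, 0, 0.04, 0, 0, 0], [0, 0, 0, 0, 0, 0], [0, 0, 0, 0, 0, 0]]]'

```text
clock: 6.78
position: [0.5185, 0.2954, 0.0145]
ee_rot: [-0.006, 1.0, 0.0, 0.0]
ft_force: [0.3, -0.6, 1.5]
grip_width: 0.272
grasp_force: 40.1
```

>>> carry_out --commands '[[[0, 0, 0, 0, 0, 0], [0, 0, 0, 0, 0, 0], [0, 0, 0, 0, 0, 0], [0, 0, 0, 0, 0, 0], [0, 0, 0, 0, 0, 0]]]' --hand -0.2

```text
clock: 7.2
position: [0.5182, 0.2951, 0.0141]
ee_rot: [-0.006, 1.0, 0.0, -0.0]
ft_force: [-0.5, 0.9, 0.5]
grip_width: 0.601
grasp_force: 0.0
```

>>> carry_out --commands '[[[0, 0, -0.4, 0, 0, 0], [0, 0, -0.8, 0, 0, 0], [0, 0, -0.9, 0, 0, 0], [-0.2, -0.25, -0.4, 0, 0, 0], [-0.55, -0.7, 0, 0, 0, 0], [-0.55, -0.7, 0, 0, 0, 0], [-0.55, -0.7, 0, 0, 0, 0], [-0.55, -0.7, 0, 0, 0, 0], [-0.55, -0.7, 0, 0, 0, 0], [-0.55, -0.7, 0, 0, 0, 0], [-0.55, -0.7, 0, 0, 0, 0], [-0.2, -0.32, 0, 0, 0, 0], [0, 0, 0, 0, 0, 0], [0, 0, 0, 0, 0, 0]]]' --hand -1

```text
clock: 8.37
position: [0.6907, 0.0776, 0.1136]
ee_rot: [-0.005, 1.0, -0.0, -0.0]
ft_force: [-0.2, 1.1, -0.6]
grip_width: 0.999
grasp_force: 0.0
```

Run:
```python
from h import *
o=get_obs();p=camera_params("wrist");im=camera("wrist")
cv2.imwrite("pics/w3.png",im[:,:,::-1]);print(o["position"],o["ee_rot"])
for c in blobs(hsvmask(im,(0,170,60),(6,255,255)),300):print(cv2.boundingRect(c),yawrect(p,c,.047))
c=[]
```

```text
[0.69070963 0.0776424  0.11364617] [-5.05521889e-03  9.99987164e-01 -5.17114304e-05 -3.36056946e-04]
(257, 191, 47, 55) [6.849e+02 7.670e+01 4.110e+01 3.340e+01 6.000e-01]
```

View pics/w3.png

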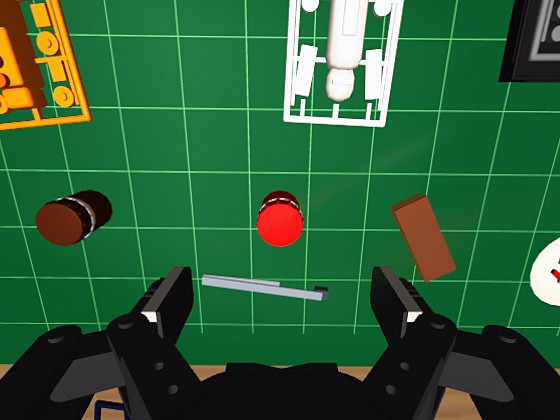

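The red pot sits between the open fingers, with its lid centred at about (280,220), which casts to (688.7, 76.7) mm. That agrees with the earlier estimates, so I'll descend and grip.

>>> carry_out --commands '[[[0.05, -0.02, 0, 0, 0, 0], [0, 0, 0.5, 0, 0, 0], [0, 0, 0.7, 0, 0, 0], [0, 0, 0.6, 0, 0, 0], [0, 0, 0.4, 0, 0, 0], [0, 0, 0.2, 0, 0, 0], [0, 0, 0, 0, 0, 0], [0, 0, 0, 0, 0, 0], [0, 0, 0, 0, 0, 0]]]'

```text
clock: 9.17
position: [0.6896, 0.0782, 0.0197]
ee_rot: [-0.006, 1.0, 0.0, 0.001]
ft_force: [-0.1, 0.0, 0.6]
grip_width: 1.001
grasp_force: 0.0
```

>>> carry_out --commands '[[[0, 0, 0, 0, 0, 0], [0, 0, 0, 0, 0, 0], [0, 0, 0, 0, 0, 0], [0, 0, 0, 0, 0, 0], [0, 0, 0, 0, 0, 0], [0, 0, 0, 0, 0, 0], [0, 0, 0, 0, 0, 0], [0, 0, 0, 0, 0, 0], [0, 0, 0, 0, 0, 0], [0, 0, 0, 0, 0, 0]]]' --hand 1 --force 35

```text
clock: 10.0
position: [0.689, 0.0776, 0.0186]
ee_rot: [-0.006, 1.0, 0.0, 0.0]
ft_force: [-1.8, -0.1, 5.4]
grip_width: 0.387
grasp_force: 34.6
```

>>> carry_out --commands '[[[0, 0, -0.3, 0, 0, 0], [0, 0, -0.7, 0, 0, 0], [0, 0, -0.9, 0, 0, 0], [0, 0, -0.7, 0, 0, 0], [0.2, 0.44, 0, 0, 0, 0], [0.35, 0.8, 0, 0, 0, 0], [0.35, 0.8, 0, 0, 0, 0], [0.35, 0.8, 0, 0, 0, 0], [0.35, 0.8, 0, 0, 0, 0], [0.35, 0.8, 0, 0, 0, 0], [0.35, 0.8, 0, 0, 0, 0], [0.35, 0.8, 0, 0, 0, 0], [0.35, 0.8, 0, 0, 0, 0], [0.25, 0.5, 0, 0, 0, 0], [0.2, 0.2, 0, 0, 0, 0], [0, 0, 0, 0, 0, 0], [0, 0, 0, 0, 0, 0]]]'

```text
clock: 11.42
position: [0.5475, 0.3766, 0.1224]
ee_rot: [-0.006, 1.0, -0.0, 0.0]
ft_force: [0.1, -0.3, -1.3]
grip_width: 0.384
grasp_force: 34.9
```

Run:
```python
from h import *
o=get_obs();p=camera_params("wrist");im=camera("wrist")
cv2.imwrite("pics/w4.png",im[:,:,::-1]);print(o["position"],o["ee_rot"])
np.save("w4.npy",p)
```

```text
[0.54753244 0.37656223 0.12235884] [-5.85603762e-03  9.99982788e-01 -3.20014626e-04  1.67444216e-04]
```

View pics/w4.png

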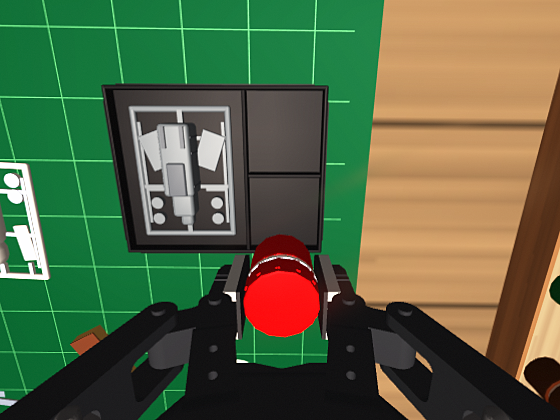

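The grey runner lies flat in the large bay. The red pot is held, and its pocket's corner points are near (247,174), (323,174), (246,250) and (319,250).

Run:
```python
from h import *
p=np.load("w4.npy",allow_pickle=True).item()
print((ray(p,[(247,174),(326,174),(246,251),(321,250),(328,87),(104,87)],.017)*1000).round(1))
```

```text
[[516.8 348.2  17. ]
 [516.1 412.7  17. ]
 [585.6 345.8  17. ]
 [583.8 412.   17. ]
 [450.2 410.5  17. ]
 [452.2 242.5  17. ]]
```

>>> carry_out --commands '[[[-0.08, 0.05, 0.2, 0, 0, 0], [0, 0, 0.5, 0, 0, 0], [0, 0, 0.6, 0, 0, 0], [0, 0, 0.5, 0, 0, 0], [0, 0, 0.3, 0, 0, 0], [0, 0, 0.15, 0, 0, 0], [0, 0, 0.1, 0, 0, 0], [0, 0, 0.05, 0, 0, 0], [0, 0, 0, 0, 0, 0], [0, 0, 0, 0, 0, 0], [0, 0, 0, 0, 0, 0]]]'

```text
clock: 12.38
position: [0.5509, 0.3799, 0.0271]
ee_rot: [-0.006, 1.0, 0.001, 0.001]
ft_force: [-0.6, 0.5, -1.0]
grip_width: 0.383
grasp_force: 34.9
```

>>> carry_out --commands '[[[0, -0.02, 0.04, 0, 0, 0], [0, 0, 0.03, 0, 0, 0], [0, 0, 0.03, 0, 0, 0], [0, 0, 0.02, 0, 0, 0], [0, 0, 0, 0, 0, 0], [0, 0, 0, 0, 0, 0], [0, 0, 0, 0, 0, 0]]]'

```text
clock: 12.97
position: [0.5504, 0.3787, 0.0213]
ee_rot: [-0.006, 1.0, 0.0, -0.0]
ft_force: [0.3, 1.0, -0.5]
grip_width: 0.386
grasp_force: 35.0
```

>>> carry_out --commands '[[[0, 0, 0.02, 0, 0, 0], [0, 0, 0, 0, 0, 0], [0, 0, 0, 0, 0, 0]]]'

```text
clock: 13.22
position: [0.5506, 0.3788, 0.0211]
ee_rot: [-0.006, 1.0, 0.0, 0.0]
ft_force: [-1.7, -1.9, 5.2]
grip_width: 0.383
grasp_force: 35.3
```

>>> carry_out --commands '[[[0, 0, 0, 0, 0, 0], [0, 0, 0, 0, 0, 0], [0, 0, 0, 0, 0, 0], [0, 0, 0, 0, 0, 0], [0, 0, 0, 0, 0, 0]]]' --hand -0.4

```text
clock: 13.63
position: [0.5504, 0.3787, 0.0204]
ee_rot: [-0.006, 1.0, -0.0, -0.0]
ft_force: [-0.5, -0.2, 0.1]
grip_width: 0.7
grasp_force: 0.0
```

>>> carry_out --commands '[[[0, 0, -0.3, 0, 0, 0], [0, 0, -0.8, 0, 0, 0], [0, 0, -0.9, 0, 0, 0], [0, 0, -0.9, 0, 0, 0], [0.1, -0.35, -0.1, 0, 0, 0], [0.24, -0.85, 0, 0, 0, 0], [0.24, -0.85, 0, 0, 0, 0], [0.24, -0.85, 0, 0, 0, 0], [0.24, -0.85, 0, 0, 0, 0], [0.24, -0.85, 0, 0, 0, 0], [0.24, -0.85, 0, 0, 0, 0], [0.24, -0.85, 0, 0, 0, 0], [0.24, -0.85, 0, 0, 0, 0], [0.24, -0.85, 0, 0, 0, 0], [0.24, -0.85, 0, 0, 0, 0], [0.2, -0.6, 0, 0, 0, 0], [0, -0.21, 0, 0, 0, 0], [0, 0, 0, 0, 0, 0], [0, 0, 0, 0, 0, 0]]]' --hand -1

```text
clock: 15.22
position: [0.4475, -0.0083, 0.1411]
ee_rot: [-0.006, 1.0, 0.0, 0.001]
ft_force: [0.2, -0.3, 0.8]
grip_width: 1.001
grasp_force: 0.0
```

Run:
```python
from h import *
o=get_obs();p=camera_params("wrist");im=camera("wrist")
cv2.imwrite("pics/w5.png",im[:,:,::-1]);print(o["position"],o["ee_rot"])
for c in blobs(hsvmask(im,(62,200,130),(80,255,255)),400):
  b=cv2.boundingRect(c)
  if b[2]<120: print("cap",b,yawrect(p,c,.067))
for c in blobs(hsvmask(im,(5,130,90),(20,255,230)),400):print("body",cv2.boundingRect(c),yawrect(p,c,.039))
```

```text
[ 0.44750055 -0.008316    0.14111965] [-5.67807884e-03  9.99983616e-01  4.89160126e-04  5.36091831e-04]
cap (267, 201, 31, 30) [442.1  -7.9  22.3  22.2 -62. ]
body (437, 399, 31, 21) [667.8 172.9  31.8  25.5  28.4]
body (256, 179, 53, 42) [441.4  -8.1  35.4  35.2  69.8]
```

View pics/w5.png

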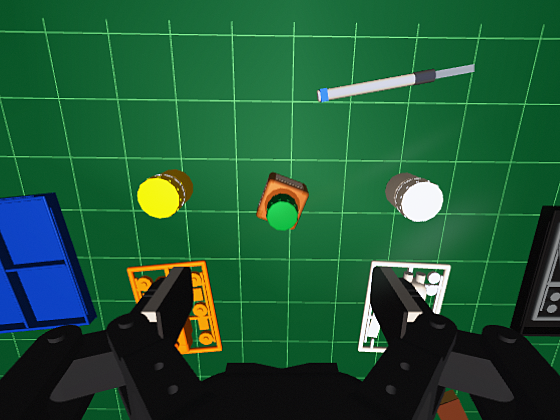

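The smaller cement, with its green cap at (282,215), stands alone between the fingers at (441.7, -8) mm. I'll grip it by the cap.

>>> carry_out --commands '[[[0.14, 0, 0.3, 0, 0, 0], [0, 0, 0.6, 0, 0, 0], [0, 0, 0.6, 0, 0, 0], [0, 0, 0.5, 0, 0, 0], [0, 0, 0.3, 0, 0, 0], [0, 0, 0.1, 0, 0, 0], [0, 0, 0, 0, 0, 0], [0, 0, 0, 0, 0, 0], [0, 0, 0, 0, 0, 0]]]'

```text
clock: 16.02
position: [0.4422, -0.0084, 0.0453]
ee_rot: [-0.006, 1.0, 0.0, 0.001]
ft_force: [0.5, 0.3, 0.4]
grip_width: 1.0
grasp_force: 0.0
```

>>> carry_out --commands '[[[0, 0, 0, 0, 0, 0], [0, 0, 0, 0, 0, 0], [0, 0, 0, 0, 0, 0], [0, 0, 0, 0, 0, 0], [0, 0, 0, 0, 0, 0], [0, 0, 0, 0, 0, 0], [0, 0, 0, 0, 0, 0], [0, 0, 0, 0, 0, 0], [0, 0, 0, 0, 0, 0], [0, 0, 0, 0, 0, 0], [0, 0, 0, 0, 0, 0]]]' --hand 1 --force 40

```text
clock: 16.93
position: [0.4416, -0.0089, 0.0446]
ee_rot: [-0.006, 1.0, 0.0, 0.0]
ft_force: [-1.2, 1.5, 5.8]
grip_width: 0.263
grasp_force: 39.2
```

>>> carry_out --commands '[[[0, 0, -0.3, 0, 0, 0], [0, 0, -0.7, 0, 0, 0], [0, 0, -0.9, 0, 0, 0], [0, 0, -0.6, 0, 0, 0], [-0.05, 0.4, 0, 0, 0, 0], [-0.1, 0.75, 0, 0, 0, 0], [-0.1, 0.85, 0, 0, 0, 0], [-0.1, 0.85, 0, 0, 0, 0], [-0.1, 0.85, 0, 0, 0, 0], [-0.1, 0.85, 0, 0, 0, 0], [-0.1, 0.85, 0, 0, 0, 0], [-0.1, 0.85, 0, 0, 0, 0], [-0.1, 0.85, 0, 0, 0, 0], [-0.1, 0.85, 0, 0, 0, 0], [-0.1, 0.85, 0, 0, 0, 0], [0, 0.6, 0, 0, 0, 0], [0, 0.27, 0, 0, 0, 0], [0, 0, 0, 0, 0, 0], [0, 0, 0, 0, 0, 0]]]'

```text
clock: 18.52
position: [0.4787, 0.3774, 0.1438]
ee_rot: [-0.006, 1.0, -0.001, -0.0]
ft_force: [0.6, -1.9, -1.5]
grip_width: 0.262
grasp_force: 39.5
```

Run:
```python
from h import *
o=get_obs();im=camera("wrist");s=camera("scene")
a=im[60:,100:500];b=cv2.resize(s[190:290,370:500],(390,300))
v=np.zeros((360,800,3),np.uint8);v[:,:400]=a;v[:300,405:795]=b
cv2.imwrite("pics/w6.png",v[:,:,::-1]);print(o["position"],o["ee_rot"])
```

```text
[0.47871106 0.37739156 0.14375233] [-5.94596035e-03  9.99981947e-01 -7.98081114e-04 -3.38223882e-04]
```

View pics/w6.png

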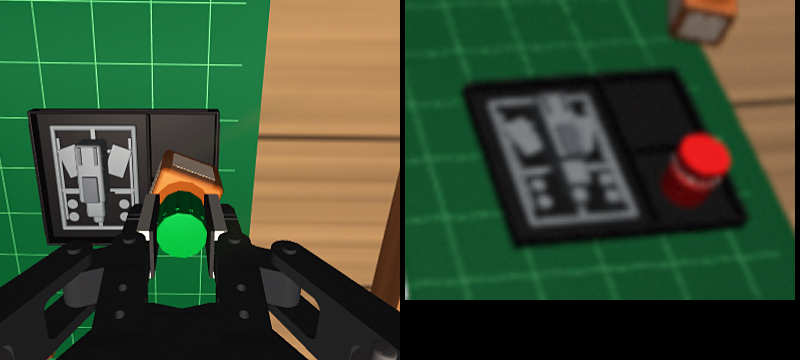

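The red pot stands in its pocket in the scene crop, at about (700,170), and the cement is held upright over the tray. I'll lower it.

>>> carry_out --commands '[[[-0.13, 0.01, 0.2, 0, 0, 0], [0, 0, 0.5, 0, 0, 0], [0, 0, 0.6, 0, 0, 0], [0, 0, 0.5, 0, 0, 0], [0, 0, 0.25, 0, 0, 0], [0, 0, 0.12, 0, 0, 0], [0, 0, 0.08, 0, 0, 0], [0, 0, 0.05, 0, 0, 0], [0, 0, 0.03, 0, 0, 0], [0, 0, 0.02, 0, 0, 0], [0, 0, 0.02, 0, 0, 0], [0, 0, 0, 0, 0, 0], [0, 0, 0, 0, 0, 0], [0, 0, 0, 0, 0, 0]]]'

```text
clock: 19.78
position: [0.4841, 0.3788, 0.0499]
ee_rot: [-0.006, 1.0, 0.0, 0.0]
ft_force: [0.4, 0.2, -1.7]
grip_width: 0.265
grasp_force: 39.5
```

>>> carry_out --commands '[[[0, 0, 0.02, 0, 0, 0], [0, 0, 0.02, 0, 0, 0], [0, 0, 0.02, 0, 0, 0], [0, 0, 0.01, 0, 0, 0], [0, 0, 0, 0, 0, 0], [0, 0, 0, 0, 0, 0], [0, 0, 0, 0, 0, 0]]]'

```text
clock: 20.37
position: [0.4842, 0.3789, 0.0472]
ee_rot: [-0.006, 1.0, 0.0, 0.0]
ft_force: [-0.9, -0.8, 4.2]
grip_width: 0.261
grasp_force: 40.0
```

>>> carry_out --commands '[[[0, 0, 0, 0, 0, 0], [0, 0, 0, 0, 0, 0], [0, 0, 0, 0, 0, 0], [0, 0, 0, 0, 0, 0], [0, 0, 0, 0, 0, 0]]]' --hand -0.3

```text
clock: 20.78
position: [0.484, 0.3787, 0.0468]
ee_rot: [-0.006, 1.0, -0.0, -0.0]
ft_force: [0.5, 0.2, 0.7]
grip_width: 0.649
grasp_force: 0.0
```

>>> carry_out --commands '[[[0, 0, -0.3, 0, 0, 0], [0, 0, -0.8, 0, 0, 0], [0, 0, -0.9, 0, 0, 0], [0, 0, -0.4, 0, 0, 0], [-0.15, -0.4, 0, 0, 0, 0], [-0.25, -0.85, 0, 0, 0, 0], [-0.25, -0.85, 0, 0, 0, 0], [-0.25, -0.85, 0, 0, 0, 0], [-0.25, -0.85, 0, 0, 0, 0], [-0.25, -0.85, 0, 0, 0, 0], [-0.25, -0.85, 0, 0, 0, 0], [-0.25, -0.68, 0, 0, 0, 0], [-0.1, -0.3, 0, 0, 0, 0], [0, 0, 0, 0, 0, 0.53], [0, 0, 0, 0, 0, 0], [0, 0, 0, 0, 0, 0]]]' --hand -1

```text
clock: 22.12
position: [0.567, 0.1214, 0.1434]
ee_rot: [0.021, 1.0, 0.0, 0.0]
ft_force: [0.3, 0.3, 1.4]
grip_width: 0.998
grasp_force: 0.0
```

Run:
```python
from h import *
o=get_obs();p=camera_params("wrist");im=camera("wrist");s=camera("scene")
print(o["position"],o["ee_rot"])
for c in blobs(cv2.morphologyEx(hsvmask(im,(0,0,130),(180,50,255)),cv2.MORPH_CLOSE,np.ones((3,3))),1500):print(cv2.boundingRect(c),yawrect(p,c,.008))
b=cv2.resize(s[190:290,370:500],(390,300))
v=np.zeros((420,800,3),np.uint8);v[:,:400]=im[:,80:480];v[:300,405:795]=b
cv2.imwrite("pics/w7.png",v[:,:,::-1])
```

```text
[0.56703954 0.12136817 0.1433898 ] [2.08177413e-02 9.99783220e-01 3.45292818e-04 1.20687290e-04]
(235, 139, 90, 114) [565.  120.  109.4  79.7  -2.4]
(427, 71, 108, 131) [5.191e+02 2.964e+02 1.092e+02 7.890e+01 4.000e-01]
(224, 6, 51, 62) [428.9 102.1  41.5  39.1  31.6]
```

View pics/w7.png

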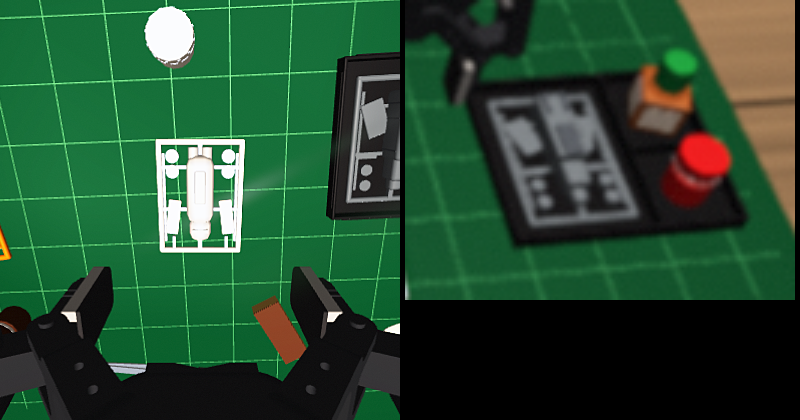

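The black tray's kit is complete, with the bottle and red pot upright in their pockets. The white shuttle runner is centred at (200,195) in the crop, which casts to (565, 120) mm. I'll descend and grip it.

>>> carry_out --commands '[[[0.05, -0.03, 0.4, 0, 0, 0], [0, 0, 0.8, 0, 0, 0], [0, 0, 0.8, 0, 0, 0], [0, 0, 0.6, 0, 0, 0], [0, 0, 0.4, 0, 0, 0], [0, 0, 0.22, 0, 0, 0], [0, 0, 0, 0, 0, 0], [0, 0, 0, 0, 0, 0], [0, 0, 0, 0, 0, 0], [0, 0, 0, 0, 0, 0]]]'

```text
clock: 23.05
position: [0.566, 0.1198, 0.0155]
ee_rot: [0.022, 1.0, 0.001, 0.001]
ft_force: [-0.4, 1.2, 0.6]
grip_width: 1.002
grasp_force: 0.0
```

>>> carry_out --commands '[[[0, -0.01, 0, 0, 0, 0], [0, 0, 0, 0, 0, 0], [0, 0, 0, 0, 0, 0], [0, 0, 0, 0, 0, 0], [0, 0, 0, 0, 0, 0], [0, 0, 0, 0, 0, 0], [0, 0, 0, 0, 0, 0], [0, 0, 0, 0, 0, 0], [0, 0, 0, 0, 0, 0], [0, 0, 0, 0, 0, 0], [0, 0, 0, 0, 0, 0], [0, 0, 0, 0, 0, 0]]]' --hand 1 --force 40

```text
clock: 24.05
position: [0.5652, 0.1191, 0.0144]
ee_rot: [0.022, 1.0, 0.0, 0.0]
ft_force: [-0.4, 0.0, 5.1]
grip_width: 0.271
grasp_force: 40.6
```

>>> carry_out --commands '[[[0, 0, -0.3, 0, 0, 0], [0, 0, -0.7, 0, 0, 0], [0, 0, -0.9, 0, 0, -0.76], [0, 0, -0.9, 0, 0, -0.76], [0, 0, -0.47, 0, 0, 0], [0.1, -0.4, 0, 0, 0, 0], [0.18, -0.84, 0, 0, 0, 0], [0.18, -0.84, 0, 0, 0, 0], [0.18, -0.84, 0, 0, 0, 0], [0.18, -0.84, 0, 0, 0, 0], [0.18, -0.84, 0, 0, 0, 0], [0.18, -0.84, 0, 0, 0, 0], [0.18, -0.84, 0, 0, 0, 0], [0.18, -0.84, 0, 0, 0, 0], [0.18, -0.84, 0, 0, 0, 0], [0.18, -0.84, 0, 0, 0, 0], [0.18, -0.84, 0, 0, 0, 0], [0.18, -0.84, 0, 0, 0, 0], [0.05, -0.46, 0, 0, 0, 0], [0, 0, 0, 0, 0, 0]]]'

```text
clock: 25.72
position: [0.5213, -0.3316, 0.1454]
ee_rot: [-0.055, 0.999, -0.001, -0.001]
ft_force: [-0.7, -0.3, -0.1]
grip_width: 0.269
grasp_force: 39.9
```

Run:
```python
from h import *
o=get_obs();p=camera_params("wrist");im=camera("wrist")
cv2.imwrite("pics/w8.png",im[:,:,::-1]);print(o["position"],o["ee_rot"])
np.save("w8.npy",p)
```

```text
[ 0.52132222 -0.33159648  0.14539328] [-5.45267611e-02  9.98511414e-01 -1.21588200e-03 -5.56749484e-04]
```

View pics/w8.png

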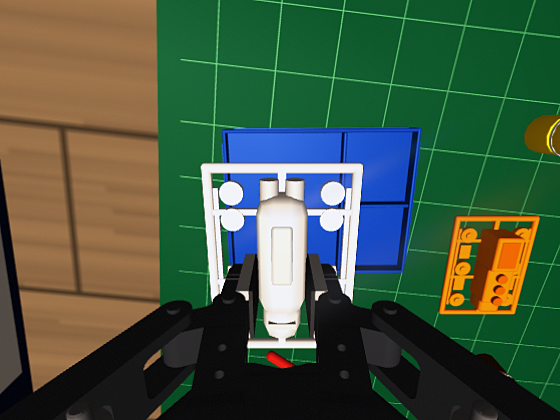

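The white runner is held level over the blue tray. The tray's top corners are at (222,129), (421,128) and (402,272), and the divider runs from (344,130) to (343,205).

Run:
```python
from h import *
p=np.load("w8.npy",allow_pickle=True).item()
c=ray(p,[(222,129),(421,128),(402,272),(346,131),(346,205)],.017)[:,:2]*1000
a=np.degrees(np.arctan2(*(c[1]-c[0])[::-1]))-90
b=np.degrees(np.arctan2(*(c[2]-c[1])[::-1]))
R=lambda d:np.array([[np.cos(np.radians(d)),-np.sin(np.radians(d))],[np.sin(np.radians(d)),np.cos(np.radians(d))]])
ctr=(c[0]+c[2])/2
print(c.round(1),a,b,np.linalg.norm(c[1]-c[0]),np.linalg.norm(c[2]-c[1]),ctr)
for o in((0,-31.5),(33.8,52.5),(-33.8,52.5)):print(o,ctr+R(6.5)@np.array(o))
```

```text
[[ 461.6 -389.3]
 [ 442.4 -220.9]
 [ 578.6 -206. ]
 [ 451.7 -283.8]
 [ 516.8 -272.5]] 6.501713893747123 6.240927168313653 169.53049822648742 137.02224832991618 [ 520.098747  -297.6266575]
(0, -31.5) [ 523.66464823 -328.92417095]
(33.8, 52.5) [ 547.738307   -241.63786645]
(-33.8, 52.5) [ 480.57284955 -249.2904037 ]
```

>>> carry_out --commands '[[[-0.07, 0.07, 0.4, 0, 0, 0], [0, 0, 0.8, 0, 0, 0], [0, 0, 0.7, 0, 0, 0], [0, 0, 0.6, 0, 0, 0], [0, 0, 0.3, 0, 0, 0], [0, 0, 0.2, 0, 0, 0], [0, 0, 0.1, 0, 0, 0], [0, 0, 0, 0, 0, 0], [0, 0, 0, 0, 0, 0], [0, 0, 0, 0, 0, 0]]]'

```text
clock: 26.6
position: [0.5269, -0.3236, 0.0222]
ee_rot: [-0.058, 0.998, -0.0, 0.001]
ft_force: [-0.1, -0.5, -0.2]
grip_width: 0.271
grasp_force: 40.0
```

>>> carry_out --commands '[[[0.08, -0.1, 0, 0, 0, 0], [0, 0, 0.05, 0, 0, 0], [0, 0, 0.05, 0, 0, 0], [0, 0, 0, 0, 0, 0], [0, 0, 0, 0, 0, 0], [0, 0, 0, 0, 0, 0]]]'

```text
clock: 27.1
position: [0.5234, -0.3276, 0.0169]
ee_rot: [-0.058, 0.998, -0.0, 0.0]
ft_force: [-0.9, -0.4, 1.0]
grip_width: 0.269
grasp_force: 40.1
```

>>> carry_out --commands '[[[0, 0, 0, 0, 0, 0], [0, 0, 0, 0, 0, 0], [0, 0, 0, 0, 0, 0], [0, 0, 0, 0, 0, 0], [0, 0, 0, 0, 0, 0]]]' --hand -0.2

```text
clock: 27.52
position: [0.5234, -0.3275, 0.0168]
ee_rot: [-0.058, 0.998, 0.0, -0.0]
ft_force: [-0.3, 0.1, -0.5]
grip_width: 0.6
grasp_force: 0.0
```

>>> carry_out --commands '[[[0, 0, -0.4, 0, 0, 0], [0, 0, -0.8, 0, 0, 0], [0, 0, -0.9, 0, 0, 0], [0, 0, -0.7, 0, 0, 0], [0.15, 0.5, -0.2, 0, 0, 0], [0.2, 0.8, 0, 0, 0, 0], [0.2, 0.8, 0, 0, 0, 0], [0.2, 0.8, 0, 0, 0, 0], [0.2, 0.8, 0, 0, 0, 0], [0.2, 0.8, 0, 0, 0, 0], [0.2, 0.7, 0, 0, 0, 0], [0.2, 0.56, 0, 0, 0, 0], [0, 0, 0, 0, 0, 0], [0, 0, 0, 0, 0, 0], [0, 0, 0, 0, 0, 0]]]' --hand -1

```text
clock: 28.77
position: [0.4355, -0.1063, 0.1371]
ee_rot: [-0.058, 0.998, 0.0, 0.0]
ft_force: [-1.2, -0.8, 0.5]
grip_width: 1.003
grasp_force: 0.0
```

Run:
```python
from h import *
o=get_obs();p=camera_params("wrist");im=camera("wrist")
cv2.imwrite("pics/w9.png",im[:,:,::-1]);print(o["position"],o["ee_rot"])
for c in blobs(hsvmask(im,(27,180,200),(33,255,255)),300):
    w=ray(p,c.reshape(-1,2),.047)[:,:2].astype(np.float32)*1000;print(cv2.boundingRect(c),cv2.minEnclosingCircle(w))
```

```text
[ 0.43554626 -0.10633537  0.13712988] [-5.75391883e-02  9.98343181e-01  4.81082456e-05  3.63990222e-04]
(260, 195, 42, 40) ((434.331298828125, -106.95735168457031), 17.072589874267578)
```

View pics/w9.png

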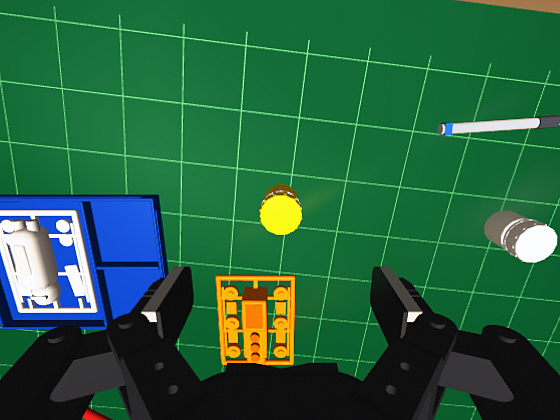

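The white runner lies in the blue tray's bay. The yellow pot's lid at (281,214) has a fitted radius of 17.1 mm, which matches, and casts to (434.5, -107) mm. I'll descend and grip it.

>>> carry_out --commands '[[[0.03, -0.02, 0.3, 0, 0, 0], [0, 0, 0.7, 0, 0, 0], [0, 0, 0.8, 0, 0, 0], [0, 0, 0.6, 0, 0, 0], [0, 0, 0.4, 0, 0, 0], [0, 0, 0.17, 0, 0, 0], [0, 0, 0, 0, 0, 0], [0, 0, 0, 0, 0, 0], [0, 0, 0, 0, 0, 0], [0, 0, 0, 0, 0, 0]]]'

```text
clock: 29.65
position: [0.4351, -0.107, 0.0191]
ee_rot: [-0.058, 0.998, 0.0, 0.001]
ft_force: [-0.6, -0.4, 0.4]
grip_width: 1.003
grasp_force: 0.0
```

>>> carry_out --commands '[[[0, 0, 0, 0, 0, 0], [0, 0, 0, 0, 0, 0], [0, 0, 0, 0, 0, 0], [0, 0, 0, 0, 0, 0], [0, 0, 0, 0, 0, 0], [0, 0, 0, 0, 0, 0], [0, 0, 0, 0, 0, 0], [0, 0, 0, 0, 0, 0], [0, 0, 0, 0, 0, 0], [0, 0, 0, 0, 0, 0]]]' --hand 1 --force 35

```text
clock: 30.48
position: [0.4344, -0.1067, 0.0183]
ee_rot: [-0.058, 0.998, 0.0, 0.0]
ft_force: [-0.8, 0.6, 5.4]
grip_width: 0.382
grasp_force: 34.3
```

>>> carry_out --commands '[[[0, 0, -0.3, 0, 0, 0], [0, 0, -0.7, 0, 0, 0], [0, 0, -0.9, 0, 0, 0], [0, 0, -0.7, 0, 0, 0], [-0.13, -0.4, 0, 0, 0, 0], [-0.15, -0.75, 0, 0, 0, 0], [-0.15, -0.8, 0, 0, 0, 0], [-0.15, -0.8, 0, 0, 0, 0], [-0.15, -0.6, 0, 0, 0, 0], [0, -0.3, 0, 0, 0, 0], [0, 0, 0, 0, 0, 0], [0, 0, 0, 0, 0, 0], [0, 0, 0, 0, 0, 0]]]'

```text
clock: 31.57
position: [0.4798, -0.2474, 0.1217]
ee_rot: [-0.058, 0.998, 0.0, -0.0]
ft_force: [0.5, 0.0, -0.3]
grip_width: 0.385
grasp_force: 35.0
```

Run:
```python
from h import *
o=get_obs();p=camera_params("wrist");im=camera("wrist")
cv2.imwrite("pics/w10.png",im[:,:,::-1]);print(o["position"],o["ee_rot"])
np.save("w10.npy",p)
```

```text
[ 0.47979871 -0.24741448  0.12173362] [-5.80468364e-02  9.98313733e-01  4.02510950e-04 -3.03916426e-04]
```

View pics/w10.png

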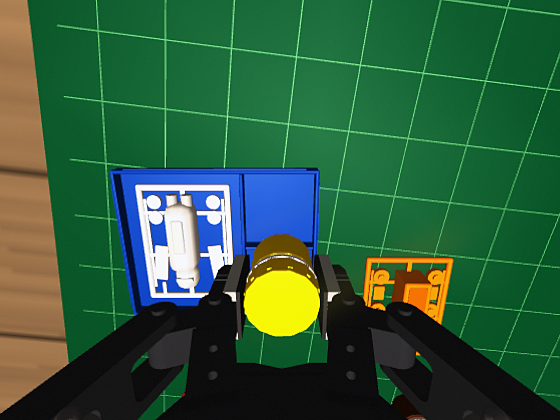

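The white runner lies flat in its bay, and the yellow pot is held by the near pocket. The tray's near corners are at (111,170) and (320,169), with the divider at (242,172).

Run:
```python
from h import *
p=np.load("w10.npy",allow_pickle=True).item()
c=ray(p,[(111,170),(320,169),(242,172)],.017)[:,:2]*1000
t=np.radians(6.5);R=np.array([[np.cos(t),-np.sin(t)],[np.sin(t),np.cos(t)]])
print(c.round(1),np.linalg.norm(c[1]-c[0]),c[1]+R@[35.2,-33],c[0]+R@[35.2,138])
```

```text
[[ 461.5 -388. ]
 [ 441.1 -220.1]
 [ 450.8 -282.7]] 169.13215879389415 [ 479.78295132 -248.93486059] [ 480.84402649 -246.92915579]
```

>>> carry_out --commands '[[[0, 0, 0.3, 0, 0, 0], [0, 0, 0.6, 0, 0, 0], [0, 0, 0.6, 0, 0, 0], [0, 0, 0.4, 0, 0, 0], [0, 0, 0.2, 0, 0, 0], [0, 0, 0.12, 0, 0, 0], [0, 0, 0.08, 0, 0, 0], [0, 0, 0.05, 0, 0, 0], [0, 0, 0, 0, 0, 0], [0, 0, 0, 0, 0, 0], [0, 0, 0, 0, 0, 0]]]'

```text
clock: 32.53
position: [0.4805, -0.2486, 0.0287]
ee_rot: [-0.058, 0.998, -0.0, 0.001]
ft_force: [0.4, 0.9, -0.5]
grip_width: 0.383
grasp_force: 35.0
```

>>> carry_out --commands '[[[0, 0, 0.05, 0, 0, 0], [0, 0, 0.04, 0, 0, 0], [0, 0, 0.03, 0, 0, 0], [0, 0, 0.03, 0, 0, 0], [0, 0, 0.02, 0, 0, 0], [0, 0, 0.01, 0, 0, 0], [0, 0, 0, 0, 0, 0], [0, 0, 0, 0, 0, 0], [0, 0, 0, 0, 0, 0]]]'

```text
clock: 33.28
position: [0.48, -0.2484, 0.0209]
ee_rot: [-0.058, 0.998, 0.0, 0.0]
ft_force: [-0.1, 0.3, 2.0]
grip_width: 0.384
grasp_force: 35.2
```

Contact is light, so I'll release and retreat.

>>> carry_out --commands '[[[0, 0, 0, 0, 0, 0], [0, 0, 0, 0, 0, 0], [0, 0, 0, 0, 0, 0], [0, 0, 0, 0, 0, 0], [0, 0, 0, 0, 0, 0]]]' --hand -0.4

```text
clock: 33.7
position: [0.48, -0.2484, 0.0208]
ee_rot: [-0.058, 0.998, 0.0, -0.0]
ft_force: [0.3, -0.8, 0.5]
grip_width: 0.698
grasp_force: 0.0
```

>>> carry_out --commands '[[[0, 0, -0.3, 0, 0, 0], [0, 0, -0.7, 0, 0, 0], [0, 0, -0.9, 0, 0, 0], [0, 0, -0.9, 0, 0, 0], [0, 0.5, -0.5, 0, 0, 0], [0, 0.8, -0.3, 0, 0, 0], [0, 0.8, 0, 0, 0, 0], [0, 0.8, 0, 0, 0, 0], [0, 0.8, 0, 0, 0, 0], [0, 0.4, 0, 0, 0, 0], [0, 0, 0, 0, 0, 0], [0, 0, 0, 0, 0, 0]]]'

```text
clock: 34.7
position: [0.4612, -0.0852, 0.1657]
ee_rot: [-0.058, 0.998, 0.0, 0.0]
ft_force: [0.0, -0.5, 0.7]
grip_width: 0.699
grasp_force: 0.0
```

Run:
```python
from h import *
t=camera("top");s=camera("scene")
v=np.zeros((600,800,3),np.uint8)
v[:300,:400]=cv2.resize(t[60:300,90:490],(400,240))[:240].repeat(1,0) if 0 else cv2.resize(t[60:300,90:490],(400,300))
v[:300,405:795]=cv2.resize(s[190:290,370:500],(390,300))
v[300:,:400]=cv2.resize(s[210:310,80:213],(400,300))
v[300:,400:]=cv2.resize(s[180:360,180:420],(400,300))
cv2.imwrite("pics/end.png",v[:,:,::-1])
```

```text
(no output)
```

View pics/end.png

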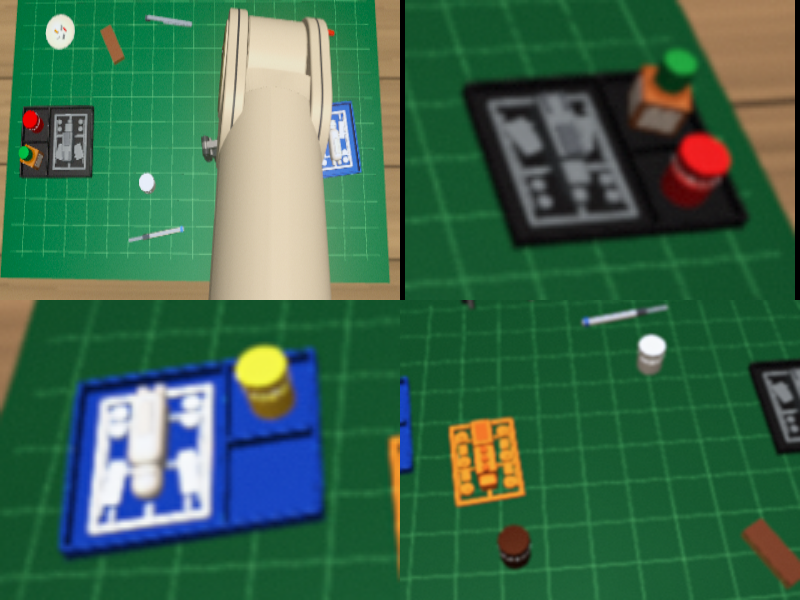

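Both kits are in place: the yellow pot stands upright at (265,380) beside the white runner, and the black tray's kit is intact. The orange runner and the white and brown pots have not moved, and the gripper is clear.

```bash
python3 -c "
from workcell import *
print(hand_in())"
```

```text
the job is handed in; nothing more can be done
None
```

Both kits are made up and handed in at about 35 s of the 134 s allowed; the last pictures show every runner flat in its bay, both pots and the cement upright in their pockets, and the orange runner and the white and brown pots where they were.

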